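# Set the folding night lamp's light leaf to 65 degrees

### The arm

A 6-joint arm with a two-finger parallel gripper is mounted at the origin on the work surface. World frame = base frame: x ahead of the robot, y to its left, z up, the work surface at z = 0. Lengths are in mm, angles in rad, forces in N, time in s.
With the tool pointing down it reaches from about 350 to 775 mm from the base axis. Payload 7.3 kg.
Tool frame: the origin (TCP) lies at the very end of the fingers, on their centre line; the grasp point (between the pads) lies 19 mm behind it; x points along the fingers, y is the direction in which the jaws open and shut, and the axes are right-handed (so a half turn about x gives the same grasp; the last joint's range is limited). The gripper opens to 92 mm and grips with 3 to 60 N. Pads are 19 mm wide; open, the fingers measure 130 mm over their backs; the gripper's body (75 mm by 190 mm) begins 47 mm behind the grasp point.
Start: joints at [1.186, 0.342, 1.524, -0, 1.275, -0.146], TCP at [124.166, 510.125, 226.741] pointing down, gripper open.
Joint ranges: [-2.53, 2.53], [-0.77, 2.02], [0.04, 2.7], [-1, 4.14], [0.28, 2.66], [-3.11, 3.11]. Speed limits (rad/s): [2.57, 2.57, 3.14, 3.14, 3.14, 3.14].

### API

Orientations are given as [roll, pitch, yaw] about the fixed x, y, z axes, in that order (R = Rz(yaw) Ry(pitch) Rx(roll)).
In Python, from plant import sensors, capture, bot gives the robot as it stands.
- The arm moves only by the shell command python3 -m crank 'ROWS' [OPENING]. ROWS is JSON, a list of rows, each an object of numbers: "dx", "dy", "dz": the shift along the tool's x, y, z in cm; "spin": the turn about the tool's x in rad. A call has 1 to 20 rows; each row is the pose to reach, as a shift and turn from the pose commanded when the call began, along the tool's axes at that moment; what a row does not reach only later rows make up. A row lasts 1/12 s, in which the tool goes at most 41.7 mm and 7.16 degrees, less where a joint would pass 70% of its speed; a pose out of reach is approached as far as the arm can. A call with a gripper value outside its range is refused whole. OPENING is the opening in per cent of the stroke, from 0 (shut) to 100 (fully open), set as the call begins (- or left out, the last holds). The fingers move at their own pace and stop on an object; the grip force is fixed at half the most. Time passes only in rows, so rows that repeat a pose let the fingers close. It gives the time, the measured TCP pose, the force and the opening at its end, in the units of the state.
- sensors.get_obs(): the state, without advancing time (a new reading comes with each control period).
- capture(name): name is "scene" or "side" or "wrist"; returns a dict with "frame" (480x640x3 uint8, blue, green, red), "vfov" (degrees; the focal length in pixels is half the picture's height over the tangent of half this angle, whatever the lens; pixels are square), "cx", "cy" (the principal point, pixels), "view" (4x4, takes a point from world to camera coordinates); the wrist camera has in their place "mount" (4x4, takes a point from camera to tool coordinates, whose origin is the TCP and whose axes are the tool frame's). Camera axes: x right, y down, z forward; pixel columns grow to the right and rows downward; lengths in mm; the calibration is good to about 2 mm. The wrist camera is an equidistant fisheye: a pixel r from the principal point sees the ray r / f radians off the axis. A picture is of the moment at which its call begins: read the wrist's pose just before it. There is no depth.
- bot.close_job(): hands the job in, once; it reports no verdict.
The state is a dict: "time": time; "joint_positions": joint angles; "dq": joint speeds; "tau": joint torques, N m; "tool_pos": TCP position; "tcp_rot": TCP orientation; "contact_force": force on the tool from outside, world axes, zero at the start; "moment": the same for the moment, N m; "grip_width": finger opening in mm.
Only numpy, scipy, OpenCV 4.12 (cv2) and the standard library are available. Lean on these libraries where they do the work, as an engineer would, in place of code of your own. Each camera call takes 0.05 s, during which the arm holds its last target.

### The job

Gently raise the flat light leaf of the folding night lamp on the turntable until it stands 65 degrees up from its base plate, then let go and see that it stays at that angle by itself. Do not bang against the lamp's carrying handle, and leave the baby things and everything else where they are.

Things in the scene. Friction and masses are not known exactly. Their poses are not given: they have to be found in the camera images.
- lamp: Folding night lamp, fixed on the turntable (neither moves): white base plate 150 (x) x 250 (y) x 18 mm high. Origin: centre of the plate's underside, on the turntable's top, 30 mm above the shelf. z up, y along the hinge; x points to the robot's left and more or less ahead (0.9 to 1.65 rad from straight ahead). The leaf's hinge is near the plate's +x (left) edge; the leaf leans up towards -x (right), over the plate.
- hinge_mid (a point): Middle of the hinge axis, at (62, 0, 27) mm in the lamp's frame; its axes are the lamp's. The hinge axis is its y.
- leaf_edge (a point): Middle of the free edge of the light leaf, a flat white panel 180 mm wide (along the hinge), 10 mm thick, about 0.18 kg; 140 mm from the hinge axis, in the leaf's middle plane. Grip it across its thickness here. Axes move with the leaf: -x points from the hinge to the free edge, z is the normal of its upper side, y along the hinge.
- lamp_leaf (a joint): Hinge angle of the leaf in rad: 0 = flat on the base plate, growing as the free edge rises (1.571 = upright, stop at 2.0). 65 degrees = 1.134. It starts between 0.70 and 0.92. The hinge is stiff, about 0.35 N m of friction (about 3 to 4 N at the free edge to raise it), stays where it is left and has no spring.
- handle: The lamp's fixed carrying handle: arch of 14 mm bar parallel to the hinge, wooden grip 22 mm thick, 120 mm long. Origin between its feet, at (25, 0, 16) mm in the lamp's frame; posts at y = +-116 mm, top bar's centre 278 mm above the origin. It is over the leaf's edge at 65 degrees, in the way of an upright tool; a tool in line with the leaf passes before it (-x). Over 12 N on it is a bang.
- teether: Lavender silicone ring, 66 mm across, 16 mm high, lying on the turntable beside the lamp; bystander. Origin at the centre of its underside.
- rattle: Wooden bead rattle, 106 x 30 x 30 mm, lying on the turntable; bystander. Origin under its middle.
- snack_cup: Plastic snack cup with twist cap, 70 mm across, 80 mm high, standing on the turntable; bystander. Origin at the centre of its underside.
- tin: Tiny round aluminium tin, 50 mm across, 27 mm high, on the turntable; bystander. Origin at the centre of its underside.
- book: Board book 145 x 145 x 22 mm lying on the shelf to the left; bystander. Origin under its centre.
- lotion: White bottle 52 mm across, 140 mm high, standing on the shelf to the right; bystander. Origin at the centre of its underside.
- brush: Wooden hairbrush about 165 x 45 x 24 mm lying on the shelf to the right; bystander. Origin under its neck.

How it is judged:
By the outcome, as a careful person would: the job done as asked, in the order asked, and still so for the second after the job is handed in, with the robot touching nothing.
It also fails if it takes over 35 s, if anything falls off the work surface, if the arm or the gripper's body presses on something with over 40 N, if the wrist force passes 120 N, or if a joint passes its speed limit or range.

## Working session

There is one attempt and no reset: what is moved stays moved. The work goes in short steps, Python scripts to look and compute and a shell command to move; the robot and the scene stay as the last step left them, time stands still between calls to the robot, and variables do not carry over. Pictures are saved under pics/ and viewed, and the job is handed in when it is done.

```bash
mkdir -p pics; ls; python3 - <<'E'
from plant import sensors, capture, bot
import cv2,numpy as np
print(sensors.get_obs())
for n in("scene","side","wrist"):
    c=capture(n);cv2.imwrite(f"pics/a_{n}.png",c["frame"]);print(n,{k:(np.round(v,3).tolist() if not np.isscalar(v) else v) for k,v in c.items() if k!="frame"})
E
```

```text
pics
{'time': 0.0, 'joint_positions': array([ 1.18601428e+00,  3.42769859e-01,  1.52500474e+00, -3.27533577e-05,
        1.27539430e+00, -1.46013543e-01]), 'dq': array([ 0.00100007,  0.00124211,  0.00012664, -0.00124174, -0.00130757,
       -0.00300456]), 'tau': array([-3.14545950e-04, -4.31237483e+01, -2.44217420e+01,  7.16686388e-02,
        5.59272605e-02, -9.94235324e-05]), 'tool_pos': array([124.00842567, 509.73055521, 226.0247821 ]), 'tcp_rot': array([-1.69694279,  1.56921977, -1.93570173]), 'contact_force': array([-0.90435183,  1.02636537,  0.22720794]), 'moment': array([-0.03349296,  0.00487668,  0.00522078]), 'grip_width': 91.88007823802086}
scene {'vfov': 47.98466058724218, 'cx': 326.13131151049276, 'cy': 239.15871842544863, 'view': [[0.148, 0.989, 0.009, -88.459], [0.83, -0.119, -0.545, -434.419], [-0.538, 0.088, -0.839, 1563.152], [0.0, 0.0, 0.0, 1.0]]}
side {'vfov': 55.370679232018006, 'cx': 324.52545023406725, 'cy': 230.94415428341404, 'view': [[0.889, -0.458, -0.001, -500.395], [-0.338, -0.655, -0.676, 243.718], [0.309, 0.601, -0.737, 1141.111], [0.0, 0.0, 0.0, 1.0]]}
wrist {'vfov': 65.70646984690485, 'cx': 321.89929392075396, 'cy': 236.50860885117572, 'mount': [[-0.0, -0.301, 0.953, -158.258], [1.0, -0.0, 0.0, -1.186], [0.0, 0.953, 0.301, -81.987], [0.0, 0.0, 0.0, 1.0]]}
```

View pics/a_scene.png

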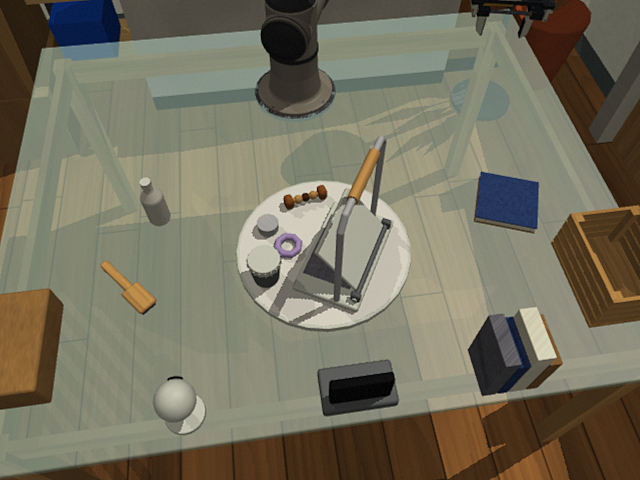

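View pics/a_side.png

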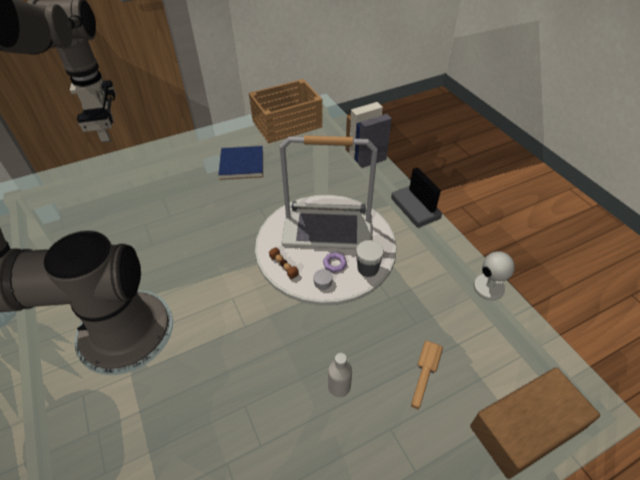

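View pics/a_wrist.png

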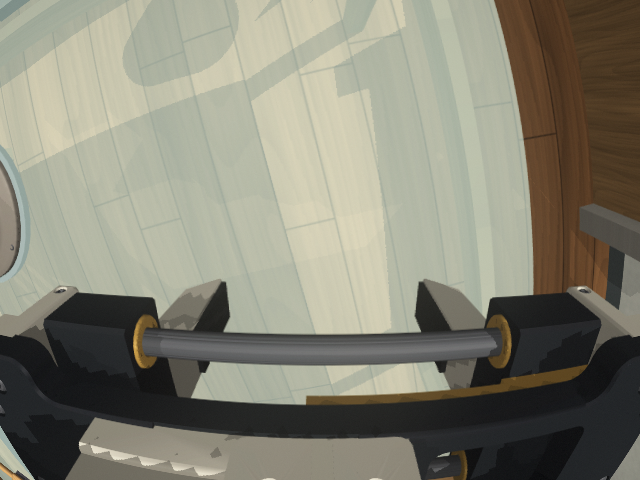

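The scene view shows the lamp on the round white turntable, with the handle grip at about (367,172) and the hinge ends at about (387,222) and (354,297). In the side view the grip is at about (330,141). I'll zoom in for precise points.

```bash
python3 - <<'E'
import cv2
a=cv2.imread("pics/a_scene.png")[125:335,230:420];cv2.imwrite("pics/b_scene.png",cv2.resize(a,None,fx=2.85,fy=2.85,interpolation=cv2.INTER_CUBIC))
a=cv2.imread("pics/a_side.png")[125:305,245:405];cv2.imwrite("pics/b_side.png",cv2.resize(a,None,fx=3.3,fy=3.3,interpolation=cv2.INTER_CUBIC))
E
```

```text
(no output)
```

View pics/b_scene.png

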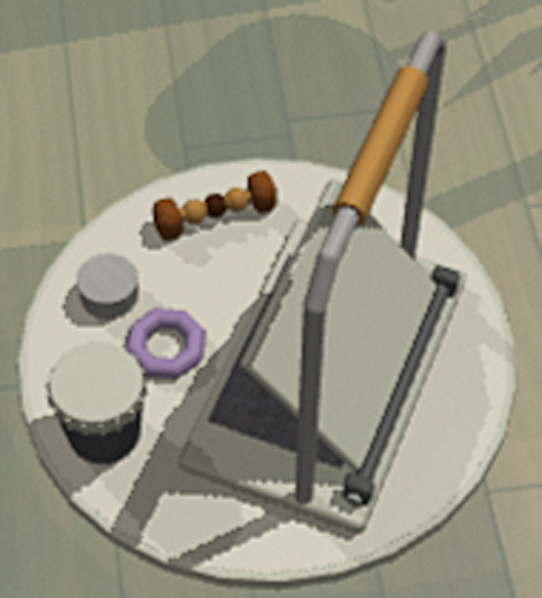

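View pics/b_side.png

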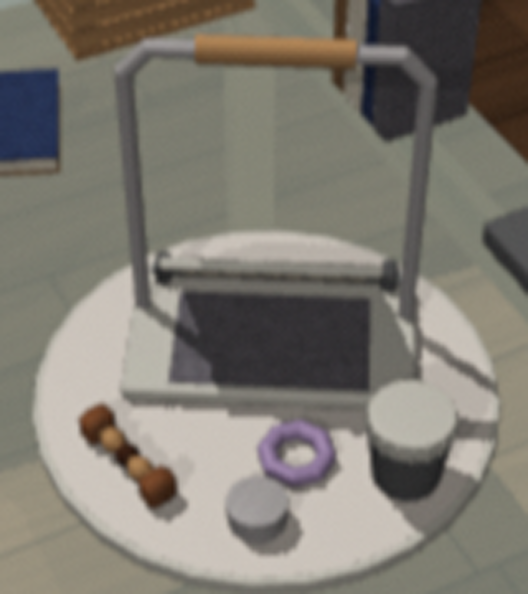

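```bash
cat > h.py <<'E'
import numpy as np,cv2,json
from plant import capture,sensors
from scipy.spatial.transform import Rotation as Ro
def cam(n):
    c=capture(n);f=240/np.tan(np.radians(c["vfov"])/2);c["f"]=f;c["K"]=np.array([[f,0,c["cx"]],[0,f,c["cy"]],[0,0,1.]]);return c
def proj(c,p):
    q=c["view"]@np.append(p,1);u=c["K"]@q[:3];return u[:2]/u[2]
def ray(c,uv):
    V=np.array(c["view"]);R=V[:3,:3];o=-R.T@V[:3,3];d=R.T@np.linalg.solve(c["K"],[uv[0],uv[1],1.]);return o,d/np.linalg.norm(d)
def onz(c,uv,z):
    o,d=ray(c,uv);return o+d*(z-o[2])/d[2]
def tri(c1,u1,c2,u2):
    o,d=ray(c1,u1);p,e=ray(c2,u2)
    s=np.linalg.lstsq(np.c_[d,-e],p-o,rcond=None)[0];a=o+d*s[0];b=p+e*s[1];return (a+b)/2,np.linalg.norm(a-b)
E
python3 - <<'E'
from h import *
np.set_printoptions(precision=1,suppress=True)
S=cam("scene");D=cam("side")
s=lambda x,y:(x/2.85+229.7+.17,y/2.85+124.7+.17); d=lambda x,y:(x/3.3+244.65,y/3.3+124.65)
G=[]
for n,a,b in [("gripN",(411,72),(197,49)),("gripF",(349,208),(356,52)),("bossN",(446,278),(163,268)),("bossF",(357,490),(390,275))]:
    p,e=tri(S,s(*a),D,d(*b));print(n,p,e);G.append(p)
print("boss z=57 plane", onz(S,s(446,278),57),onz(S,s(357,490),57),onz(D,d(163,268),57),onz(D,d(390,275),57))
for n,a in [("c1",(460,275)),("c2",(335,180)),("c3",(182,462)),("c4",(362,522))]: print(n,onz(S,s(*a),48))
for n,a in [("d1",(123,392)),("d2",(420,396))]: print(n,onz(D,d(*a),48))
for a in (0,2):
    v=G[a]-G[a+1];print("yaw of lamp x",np.arctan2(v[1],v[0])-np.pi/2,np.linalg.norm(v),(G[a]+G[a+1])/2)
print(Ro.from_euler("xyz",sensors.get_obs()["tcp_rot"]).as_matrix())
E
```

```text
gripN [554.2  92.8 327.8] 2.2582786506607926
gripF [657.5  34.  328.2] 1.1872274262311
bossN [537.2 148.2  58.6] 1.2853203087730987
bossF [713.6  44.9  59.2] 2.102806112789618
boss z=57 plane [535.6 149.1  57. ] [713.2  44.3  57. ] [538. 149.  57.] [714.5  47.8  57. ]
c1 [528.3 163.3  48. ]
c2 [416.9  78.9  48. ]
c3 [666.8 -80.8  48. ]
c4 [735.2  44.6  48. ]
d1 [449.5  37.7  48. ]
d2 [668.8 -80.4  48. ]
yaw of lamp x 1.053197562732938 118.87467436681995 [605.8  63.4 328. ]
yaw of lamp x 1.0408459159672176 204.40467088294128 [625.4  96.5  58.9]
[[-0.   0.2  1. ]
 [-0.   1.  -0.2]
 [-1.  -0.  -0. ]]
```

```bash
cat >> h.py <<'E'
Y=1.046;O=np.array([593.9,42.4,30.]);RL=Ro.from_euler("z",Y).as_matrix()
L2W=lambda p:O+RL@np.array(p,float)
W2L=lambda p:RL.T@(np.array(p)-O)
def ony(c,uv,yl):
    o,d=ray(c,uv);o=W2L(o);d=RL.T@d;return o+d*(yl-o[1])/d[1]
E
python3 - <<'E'
from h import *
np.set_printoptions(precision=1,suppress=True)
S=cam("scene");D=cam("side")
s=lambda x,y:(x/2.85+229.7+.17,y/2.85+124.7+.17)
p=ony(S,s(245,365),-90);v=p-[62,-90,27];print(p,np.hypot(v[0],v[2]),np.degrees(np.arctan2(v[2],-v[0])))
for n,f in(("scene",2.85),("side",3.3)):
    C={"scene":S,"side":D}[n];im=C["frame"].copy()
    for th in(.7,.8,.9):
        for y in(-90,90):
            q=proj(C,L2W([62-140*np.cos(th),y,27+140*np.sin(th)]));print(n,th,y,q)
            cv2.circle(im,tuple(int(round(x)) for x in q),1,(0,0,255),-1)
    for y in (-60,60):
        cv2.circle(im,tuple(int(round(x)) for x in proj(C,L2W([25,y,294]))),1,(255,0,0),-1)
    x0,y0=(230,125) if n=="scene" else (245,125)
    cv2.imwrite(f"pics/c_{n}.png",cv2.resize(im[y0:y0+190,x0:x0+180],None,fx=3.1,fy=3.1,interpolation=cv2.INTER_CUBIC))
E
```

```text
[-32.2 -90.  128. ] 138.10440060610418 46.99390314973198
scene 0.7 -90 [310.  253.7]
scene 0.7 90 [341.5 188.5]
scene 0.8 -90 [314.3 252.6]
scene 0.8 90 [345.8 186.9]
scene 0.9 -90 [319.2 251.8]
scene 0.9 90 [350.5 185.6]
side 0.7 -90 [360.8 212.8]
side 0.7 90 [292.9 210.5]
side 0.8 -90 [361.  207.5]
side 0.8 90 [293.  205.2]
side 0.9 -90 [361.2 202.2]
side 0.9 90 [293.2 199.9]
```

View pics/c_scene.png

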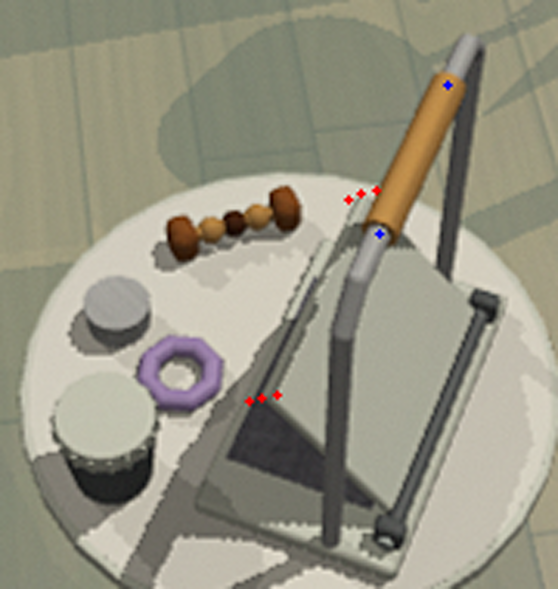

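View pics/c_side.png

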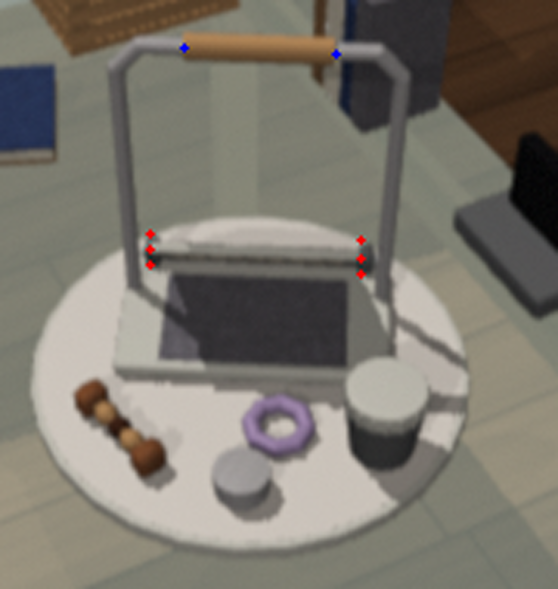

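The lamp model fits both views: yaw 1.046, origin (594,42), leaf at about 47°. The rows can't tilt the tool directly, so I'll test in free space, clear of everything, what the arm does at its reach limit.

```bash
python3 -m crank '[{"dy":3,"dz":2.5,"dx":-1},{"dy":6,"dz":5,"dx":-2},{"dy":9,"dz":7.5,"dx":-3},{"dy":12,"dz":10,"dx":-3},{"dy":15,"dz":12,"dx":-3},{"dy":18,"dz":14.5,"dx":-3},{"dy":21,"dz":17,"dx":-3},{"dy":24,"dz":19.5,"dx":-3},{"dy":27,"dz":22,"dx":-3},{"dy":30,"dz":24,"dx":-3},{"dy":33,"dz":26.5,"dx":-3},{"dy":33,"dz":26.5,"dx":-3}]'; python3 - <<'E'
from h import *
o=sensors.get_obs();print(o["joint_positions"]);print(np.round(Ro.from_euler("xyz",o["tcp_rot"]).as_matrix(),3))
E
```

```text
[ 1.18598678e+00  3.42173032e-01  1.52429517e+00  2.29422774e-05
  1.27538476e+00 -1.45964133e-01]
[[-0.     0.237  0.972]
 [-0.     0.972 -0.237]
 [-1.    -0.    -0.   ]]invalid input at $[0]: expected keys dx, dy, dz, spin
```

```bash
python3 -m crank '[{"dx":-1,"dy":3,"dz":2.5,"spin":0},{"dx":-2,"dy":6,"dz":5,"spin":0},{"dx":-3,"dy":9,"dz":7.5,"spin":0},{"dx":-3,"dy":12,"dz":10,"spin":0},{"dx":-3,"dy":15,"dz":12,"spin":0},{"dx":-3,"dy":18,"dz":14.5,"spin":0},{"dx":-3,"dy":21,"dz":17,"spin":0},{"dx":-3,"dy":24,"dz":19.5,"spin":0},{"dx":-3,"dy":27,"dz":22,"spin":0},{"dx":-3,"dy":30,"dz":24,"spin":0},{"dx":-3,"dy":33,"dz":26.5,"spin":0},{"dx":-3,"dy":33,"dz":26.5,"spin":0}]'; python3 - <<'E'
from h import *
o=sensors.get_obs();print(o["joint_positions"]);print(np.round(Ro.from_euler("xyz",o["tcp_rot"]).as_matrix(),3))
E
```

```text
time: 1.35
tool_pos: [426.8, 717.0, 228.1]
tcp_rot: [1.308, 1.551, 1.068]
contact_force: [-0.1, -1.4, -0.8]
grip_width: 92.0
[ 0.94126946  1.12740619  0.04040002  0.00265106  1.95445453 -0.38810948]
[[ 0.009  0.238  0.971]
 [ 0.017  0.971 -0.238]
 [-1.     0.019  0.005]]
```

```bash
python3 -m crank '[{"dx":0,"dy":6,"dz":4,"spin":0},{"dx":0,"dy":12,"dz":7,"spin":0},{"dx":0,"dy":20,"dz":12,"spin":0},{"dx":0,"dy":20,"dz":12,"spin":0}]'; python3 - <<'E'
from h import *
o=sensors.get_obs();print(o["joint_positions"]);print(np.round(Ro.from_euler("xyz",o["tcp_rot"]).as_matrix(),3))
E
```

```text
time: 1.68
tool_pos: [462.6, 723.3, 202.7]
tcp_rot: [1.256, 1.506, 1.017]
contact_force: [0.0, -0.2, -0.2]
grip_width: 91.9
[ 0.91012976  1.16016442  0.03727045  0.00725595  1.87966098 -0.4194736 ]
[[ 0.034  0.235  0.971]
 [ 0.055  0.97  -0.237]
 [-0.998  0.062  0.02 ]]
```

The commanded-out-of-reach pose does tilt the tool, and in the right direction (58° azimuth, the lamp's x). I'll check j3 once it settles, since it's near its limit.

```bash
python3 - <<'E'
from h import *
for i in range(4):
    o=sensors.get_obs();print(o["joint_positions"][:5],o["dq"][2],o["tool_pos"]);capture("side")
c=capture("side");cv2.imwrite("pics/d_side.png",c["frame"])
c=capture("scene");cv2.imwrite("pics/d_scene.png",c["frame"])
E
```

```text
[0.91012976 1.16016442 0.03727045 0.00725595 1.87966098] -0.0007849196255335375 [462.6206097  723.34577203 202.71878432]
[0.90895819 1.16212346 0.03860287 0.00679267 1.87911046] 0.012696969857834122 [463.47769608 722.58821777 200.53356088]
[0.909584   1.16172179 0.03841935 0.00699871 1.88021342] -0.013400752125516278 [462.79223056 722.67891251 200.9273308 ]
[0.91031433 1.16086816 0.03756291 0.00731486 1.88068835] -0.014541265450743454 [462.22467498 723.12127497 201.98235361]
```

View pics/d_side.png

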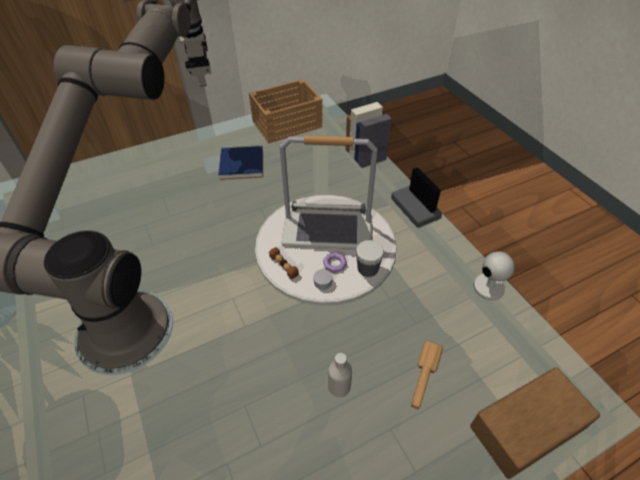

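View pics/d_scene.png

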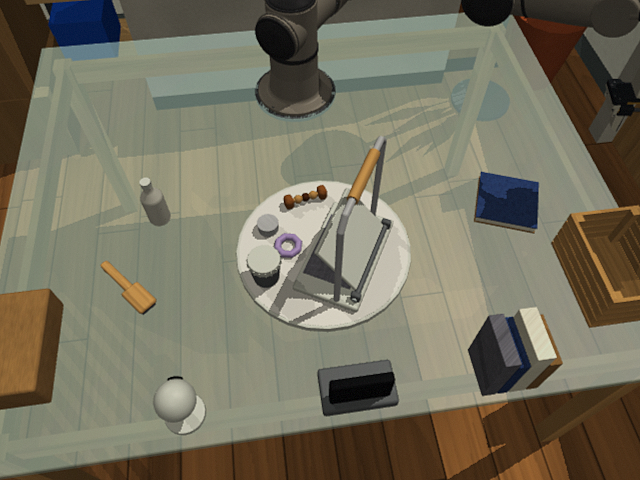

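```bash
python3 -m crank '[{"dx":-1,"dy":4,"dz":1,"spin":0},{"dx":-4,"dy":20,"dz":6,"spin":0},{"dx":-8,"dy":38,"dz":11,"spin":0},{"dx":-8,"dy":38,"dz":11,"spin":0},{"dx":-8,"dy":38,"dz":11,"spin":0},{"dx":-8,"dy":38,"dz":11,"spin":0}]'; python3 - <<'E'
from h import *
o=sensors.get_obs();print(o["joint_positions"]);print(np.round(Ro.from_euler("xyz",o["tcp_rot"]).as_matrix(),3))
E
```

```text
time: 2.48
tool_pos: [462.7, 740.0, 192.3]
tcp_rot: [1.255, 1.474, 1.017]
contact_force: [0.2, 0.3, -0.2]
grip_width: 91.9
[ 0.920968    1.17363311  0.03724188  0.00960836  1.83407934 -0.40825357]
[[ 0.051  0.234  0.971]
 [ 0.082  0.968 -0.238]
 [-0.995  0.092  0.03 ]]
```

```bash
python3 -m crank '[{"dx":-4,"dy":2,"dz":1,"spin":0},{"dx":-30,"dy":20,"dz":6,"spin":0},{"dx":-30,"dy":20,"dz":6,"spin":0},{"dx":-30,"dy":20,"dz":6,"spin":0},{"dx":-30,"dy":20,"dz":6,"spin":0},{"dx":-30,"dy":20,"dz":6,"spin":0}]'; python3 - <<'E'
from h import *
o=sensors.get_obs();print(o["joint_positions"]);print(np.round(Ro.from_euler("xyz",o["tcp_rot"]).as_matrix(),3))
E
```

```text
time: 2.98
tool_pos: [440.8, 707.8, 310.6]
tcp_rot: [1.254, 1.441, 1.015]
contact_force: [0.4, 0.6, -0.0]
grip_width: 91.7
[ 0.91719269  1.03015643  0.03681731  0.01362799  1.94501314 -0.40910956]
[[ 0.068  0.232  0.97 ]
 [ 0.11   0.965 -0.239]
 [-0.992  0.123  0.04 ]]
```

```bash
python3 -m crank '[{"dx":-6,"dy":20,"dz":6,"spin":0},{"dx":-12,"dy":40,"dz":12,"spin":0},{"dx":-20,"dy":60,"dz":18,"spin":0},{"dx":-20,"dy":60,"dz":18,"spin":0},{"dx":-20,"dy":60,"dz":18,"spin":0},{"dx":-20,"dy":60,"dz":18,"spin":0},{"dx":-20,"dy":60,"dz":18,"spin":0},{"dx":-20,"dy":60,"dz":18,"spin":0},{"dx":-20,"dy":60,"dz":18,"spin":0},{"dx":-20,"dy":60,"dz":18,"spin":0},{"dx":-20,"dy":60,"dz":18,"spin":0},{"dx":-20,"dy":60,"dz":18,"spin":0}]'; python3 - <<'E'
from h import *
o=sensors.get_obs();print(o["joint_positions"]);print(np.round(Ro.from_euler("xyz",o["tcp_rot"]).as_matrix(),3))
E
```

```text
time: 3.98
tool_pos: [442.6, 724.1, 302.9]
tcp_rot: [1.256, 1.408, 1.017]
contact_force: [0.4, -0.4, 0.3]
grip_width: 91.9
[ 0.92651303  1.04162061  0.03709205  0.01552098  1.90083552 -0.39927772]
[[ 0.085  0.23   0.969]
 [ 0.138  0.961 -0.24 ]
 [-0.987  0.154  0.05 ]]
```

```bash
for i in 1; do python3 -m crank '[{"dx":-4,"dy":12,"dz":4,"spin":0},{"dx":-20,"dy":60,"dz":18,"spin":0},{"dx":-20,"dy":60,"dz":18,"spin":0},{"dx":-20,"dy":60,"dz":18,"spin":0}]' 0; done; python3 - <<'E'
from h import *
o=sensors.get_obs();print(o["joint_positions"]);print(np.round(Ro.from_euler("xyz",o["tcp_rot"]).as_matrix(),3))
E
```

```text
time: 4.32
tool_pos: [445.9, 732.6, 308.6]
tcp_rot: [1.257, 1.374, 1.018]
contact_force: [0.4, -0.3, 0.2]
grip_width: 69.4
[ 0.92827129  1.03705913  0.03692463  0.01837689  1.87123288 -0.39653788]
[[ 0.103  0.227  0.968]
 [ 0.167  0.956 -0.242]
 [-0.981  0.186  0.06 ]]
```

```bash
python3 -m crank '[{"dx":-4,"dy":12,"dz":4,"spin":0},{"dx":-20,"dy":60,"dz":18,"spin":0},{"dx":-20,"dy":60,"dz":18,"spin":0}]' 0; python3 - <<'E'
from h import *
o=sensors.get_obs();print(o["joint_positions"]);print(np.round(Ro.from_euler("xyz",o["tcp_rot"]).as_matrix(),3))
E
```

```text
time: 4.57
tool_pos: [449.3, 739.6, 316.9]
tcp_rot: [1.258, 1.339, 1.019]
contact_force: [-0.4, 1.1, -0.1]
grip_width: 49.8
[ 0.92881793  1.02952395  0.03676763  0.02145986  1.84439344 -0.39487983]
[[ 0.12   0.223  0.967]
 [ 0.196  0.95  -0.244]
 [-0.973  0.219  0.071]]
```

```bash
python3 -m crank '[{"dx":-20,"dy":60,"dz":18,"spin":0},{"dx":-20,"dy":60,"dz":18,"spin":0}]' 0; python3 - <<'E'
from h import *
o=sensors.get_obs();print(o["joint_positions"]);print(np.round(Ro.from_euler("xyz",o["tcp_rot"]).as_matrix(),3))
E
```

```text
time: 4.73
tool_pos: [452.0, 746.5, 326.0]
tcp_rot: [1.259, 1.305, 1.02]
contact_force: [-0.1, -0.8, 0.1]
grip_width: 36.2
[ 0.92998715  1.02136907  0.03679701  0.02438483  1.81833389 -0.39299436]
[[ 0.138  0.219  0.966]
 [ 0.224  0.943 -0.246]
 [-0.965  0.25   0.081]]
```

```bash
python3 -m crank '[{"dx":-20,"dy":60,"dz":18,"spin":0},{"dx":-20,"dy":60,"dz":18,"spin":0}]' 0
```

```text
time: 4.9
tool_pos: [454.2, 752.1, 337.1]
tcp_rot: [1.259, 1.271, 1.021]
contact_force: [-0.1, -0.6, -0.4]
grip_width: 22.9
```

```bash
python3 -m crank '[{"dx":-20,"dy":60,"dz":18,"spin":0},{"dx":-20,"dy":60,"dz":18,"spin":0}]' 0
```

```text
time: 5.07
tool_pos: [455.9, 756.8, 349.6]
tcp_rot: [1.26, 1.239, 1.022]
contact_force: [-0.1, -0.3, -0.0]
grip_width: 9.7
```

```bash
cat >> h.py <<'E'
def st():
    o=sensors.get_obs();R=Ro.from_euler("xyz",o["tcp_rot"]).as_matrix();return o,R,np.array(o["tool_pos"])
def rep():
    o,R,p=st();print("t",round(o["time"],2),"J",np.round(o["joint_positions"],3),"TCP",np.round(p,1),"lamp",np.round(W2L(p),1),"F",np.round(o["contact_force"],1));print("tool axes in lamp (cols)\n",np.round(RL.T@R,3))
def go(w):
    o,R,p=st();print("move cm",np.round(R.T@(np.array(w)-p)/10,2))
E
python3 -m crank '[{"dx":-20,"dy":60,"dz":18,"spin":0},{"dx":-20,"dy":60,"dz":18,"spin":0}]' 0; python3 - <<'E'
from h import *
rep();o,R,p=st()
Z=RL.T@R
# spin s about tool x: new z = -sin s*y+cos s*z... choose new y·lampx =0, z·x>0
s=np.linspace(-3,3,6001);yx=np.cos(s)*Z[0,1]+np.sin(s)*Z[0,2];zx=-np.sin(s)*Z[0,1]+np.cos(s)*Z[0,2]
print("spin",s[np.argmax(zx)])
go([400,700,430]);go([400,100,430])
E
```

```text
time: 5.23
tool_pos: [457.2, 760.8, 363.5]
tcp_rot: [1.261, 1.206, 1.022]
contact_force: [0.6, -1.1, 0.6]
grip_width: 0.7
t 5.23 J [ 0.932  0.986  0.037  0.033  1.755 -0.388] TCP [457.2 760.8 363.5] lamp [553.2 478.2 333.5] F [ 0.6 -1.1  0.6]
tool axes in lamp (cols)
 [[ 0.357  0.897  0.262]
 [-0.008  0.284 -0.959]
 [-0.934  0.34   0.109]]
spin -1.286
move cm [-9.13 -4.48 -3.24]
move cm [-27.41 -59.57  11.97]
```

```bash
python3 -m crank '[{"dx":-1.6,"dy":-3,"dz":0.6,"spin":-0.06},{"dx":-3.2,"dy":-6.5,"dz":1.2,"spin":-0.14},{"dx":-4.8,"dy":-10,"dz":1.9,"spin":-0.23},{"dx":-6.4,"dy":-13.5,"dz":2.6,"spin":-0.32},{"dx":-8,"dy":-17,"dz":3.3,"spin":-0.41},{"dx":-9.6,"dy":-20.5,"dz":4,"spin":-0.5},{"dx":-11.2,"dy":-24,"dz":4.7,"spin":-0.59},{"dx":-12.8,"dy":-27.5,"dz":5.4,"spin":-0.68},{"dx":-13.5,"dy":-29,"dz":5.8,"spin":-0.72}]'; python3 -c "
from h import *;rep();go([400,100,430])"
```

```text
time: 5.98
tool_pos: [427.7, 436.3, 397.8]
tcp_rot: [0.534, 1.207, 1.021]
contact_force: [1.6, 0.1, 0.0]
grip_width: 0.4
t 5.98 J [ 0.592  0.227  1.278  0.154  1.307 -1.481] TCP [427.7 436.3 397.8] lamp [257.7 341.2 367.8] F [1.6 0.1 0. ]
tool axes in lamp (cols)
 [[ 0.355  0.498  0.791]
 [-0.009  0.848 -0.529]
 [-0.935  0.181  0.306]]
move cm [-13.72 -26.85 -15.49]
```

```bash
python3 -m crank '[{"dx":-1.5,"dy":-3,"dz":-1.7,"spin":-0.06},{"dx":-3,"dy":-6,"dz":-3.4,"spin":-0.12},{"dx":-4.5,"dy":-9,"dz":-5.1,"spin":-0.19},{"dx":-6.1,"dy":-12,"dz":-6.9,"spin":-0.26},{"dx":-7.7,"dy":-15,"dz":-8.6,"spin":-0.33},{"dx":-9.2,"dy":-18,"dz":-10.4,"spin":-0.4},{"dx":-10.7,"dy":-21,"dz":-12.1,"spin":-0.46},{"dx":-12.2,"dy":-24,"dz":-13.8,"spin":-0.52},{"dx":-13.7,"dy":-26.8,"dz":-15.5,"spin":-0.563},{"dx":-13.7,"dy":-26.8,"dz":-15.5,"spin":-0.563}]'; python3 - <<'E'
from h import *
rep()
o,R,p=st();Z=RL.T@R;a=Z[:,0];n=Z[:,2]
th=np.radians(47);c=np.array([62-140*np.cos(th)-5*np.sin(th),0,27+140*np.sin(th)-5*np.cos(th)])
for off in(-60,-15,0):
    t=c+28*a-9.5*n+[off,0,0];print("pre",off,t,L2W(t));go(L2W(t))
t[0]-=60;go(L2W([t[0],0,350]))
E
```

```text
time: 6.82
tool_pos: [399.5, 97.0, 430.0]
tcp_rot: [-0.035, 1.21, 1.004]
contact_force: [1.1, 0.1, 0.7]
grip_width: 0.5
t 6.82 J [-0.221 -0.103  1.549  0.339  1.568 -2.81 ] TCP [399.5  97.  430. ] lamp [-50.1 195.6 400. ] F [1.1 0.1 0.7]
tool axes in lamp (cols)
 [[ 0.353  0.009  0.936]
 [-0.015  1.    -0.004]
 [-0.936 -0.012  0.353]]
pre -60 [-96.14448431  -0.37393912  96.43082092] [546.0516966  -40.99329443 126.43082092]
move cm [ 27.06 -19.26 -14.94]
pre -15 [-51.14448431  -0.37393912  96.43082092] [568.59835039  -2.0491241  126.43082092]
move cm [ 28.65 -19.22 -10.73]
pre 0 [-36.14448431  -0.37393912  96.43082092] [576.11390166  10.93226601 126.43082092]
move cm [ 29.18 -19.2   -9.33]
move cm [  3.34 -19.53  -5.99]
```

```bash
python3 -m crank '[{"dx":0.6,"dy":-3,"dz":-1.2,"spin":0},{"dx":1.2,"dy":-6.2,"dz":-2.4,"spin":0},{"dx":1.8,"dy":-9.5,"dz":-3.6,"spin":0},{"dx":2.4,"dy":-13,"dz":-4.8,"spin":0},{"dx":3,"dy":-16.4,"dz":-6,"spin":0},{"dx":3.4,"dy":-19.3,"dz":-7,"spin":0},{"dx":3.4,"dy":-19.3,"dz":-7,"spin":0}]'; python3 - <<'E'
from h import *
rep();go(L2W([-96,0,96.4]))
for n in("scene","side"): cv2.imwrite(f"pics/e_{n}.png",capture(n)["frame"])
E
```

```text
time: 7.4
tool_pos: [541.8, -44.3, 370.8]
tcp_rot: [-0.014, 1.21, 1.026]
contact_force: [-0.7, 0.5, -0.7]
grip_width: 0.5
t 7.4 J [-0.435  0.236  1.336  0.359  1.532 -3.053] TCP [541.8 -44.3 370.8] lamp [-101.2    1.6  340.8] F [-0.7  0.5 -0.7]
tool axes in lamp (cols)
 [[ 0.353  0.007  0.936]
 [-0.007  1.    -0.005]
 [-0.936 -0.005  0.353]]
move cm [23.05 -0.04 -8.14]
```

View pics/e_scene.png

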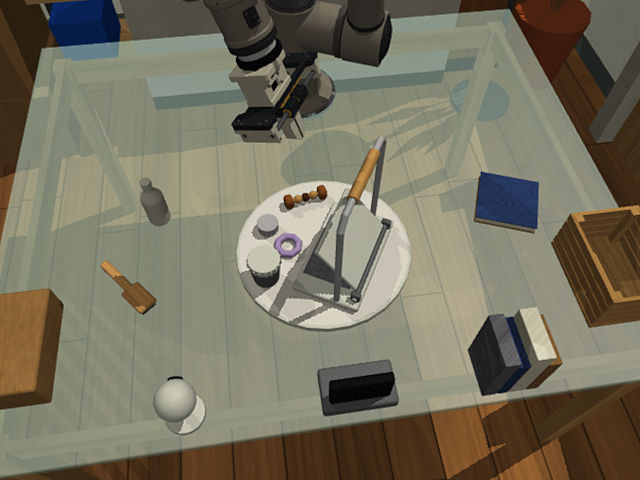

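View pics/e_side.png

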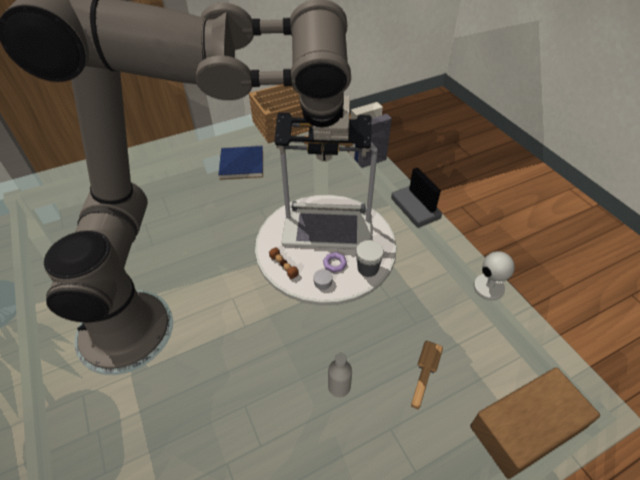

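The side view shows the gripper tilted beside the lamp, before the handle (tip near (322,150)). I'm lowering to the pre-contact point, with a slight spin back from the j6 limit.

```bash
python3 -m crank '[{"dx":2.5,"dy":0,"dz":-1,"spin":0.03},{"dx":6,"dy":0,"dz":-2.2,"spin":0.06},{"dx":9.5,"dy":0,"dz":-3.5,"spin":0.1},{"dx":13,"dy":0,"dz":-4.8,"spin":0.1},{"dx":16.5,"dy":0,"dz":-6,"spin":0.1},{"dx":19.8,"dy":0,"dz":-7,"spin":0.1},{"dx":22,"dy":0,"dz":-7.8,"spin":0.1},{"dx":23,"dy":0,"dz":-8.1,"spin":0.1},{"dx":23,"dy":0,"dz":-8.1,"spin":0.1}]'; python3 - <<'E'
from h import *
rep();go(L2W([-51,0,96.4]));go(L2W([-36,0,96.4]))
for n in("scene","side","wrist"): cv2.imwrite(f"pics/f_{n}.png",capture(n)["frame"])
E
```

```text
time: 8.25
tool_pos: [550.6, -25.4, 136.9]
tcp_rot: [0.107, 1.233, 1.035]
contact_force: [0.4, 0.1, 0.0]
grip_width: 0.7
t 8.25 J [-0.38   0.431  1.716  0.405  0.98  -3.104] TCP [550.6 -25.4 136.9] lamp [-80.4   3.4 106.9] F [0.4 0.1 0. ]
tool axes in lamp (cols)
 [[ 0.331  0.112  0.937]
 [-0.004  0.993 -0.117]
 [-0.943  0.035  0.329]]
move cm [ 1.97 -0.05  2.45]
move cm [2.46 0.12 3.85]
```

View pics/f_scene.png

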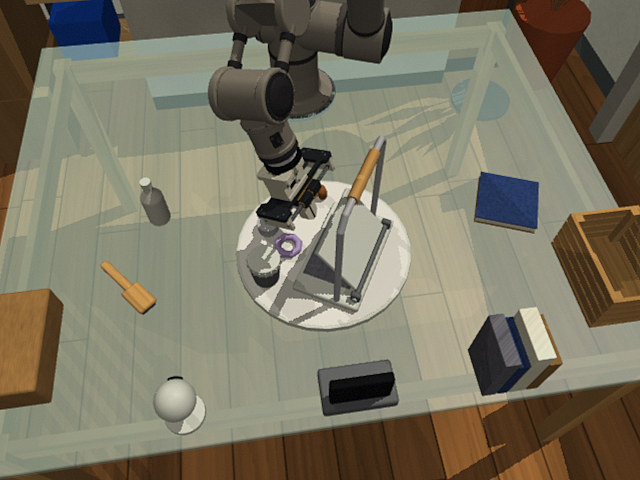

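View pics/f_wrist.png

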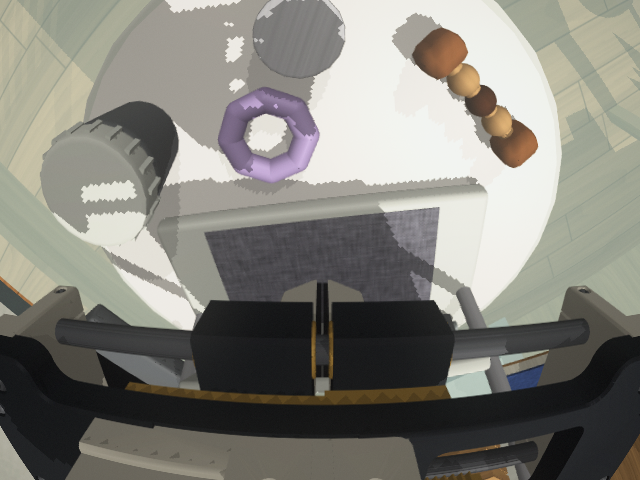

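View pics/f_side.png

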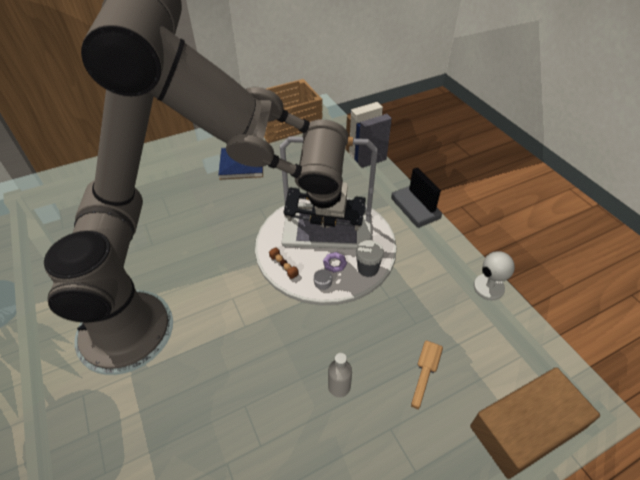

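j6 is nearly at its limit, so I'll spin back slightly while approaching. Moving toward the lamp relieves it too.

```bash
python3 -m crank '[{"dx":0,"dy":0,"dz":0.2,"spin":0.08},{"dx":0.4,"dy":0,"dz":0.8,"spin":0.1},{"dx":0.8,"dy":0,"dz":1.4,"spin":0.1},{"dx":1.3,"dy":0,"dz":2,"spin":0.1},{"dx":1.3,"dy":0,"dz":2,"spin":0.1}]'; python3 - <<'E'
from h import *
rep();go(L2W([-36,0,100]))
for n in("scene","side"):
    f=capture(n)["frame"];x0,y0=(230,125) if n=="scene" else (245,125)
    cv2.imwrite(f"pics/g_{n}.png",cv2.resize(f[y0:y0+190,x0:x0+180],None,fx=3.1,fy=3.1,interpolation=cv2.INTER_CUBIC))
E
```

```text
time: 8.82
tool_pos: [565.9, -7.5, 132.4]
tcp_rot: [0.196, 1.232, 1.025]
contact_force: [-1.2, 0.4, 0.9]
grip_width: 0.5
t 8.82 J [-0.336  0.453  1.693  0.407  0.963 -2.965] TCP [565.9  -7.5 132.4] lamp [-57.2  -0.8 102.4] F [-1.2  0.4  0.9]
tool axes in lamp (cols)
 [[ 0.332  0.205  0.921]
 [-0.007  0.977 -0.215]
 [-0.943  0.065  0.326]]
move cm [0.93 0.5  1.86]
```

View pics/g_scene.png

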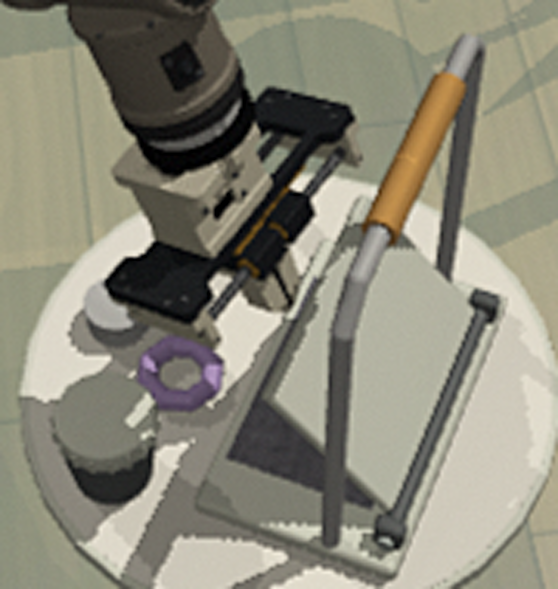

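View pics/g_side.png

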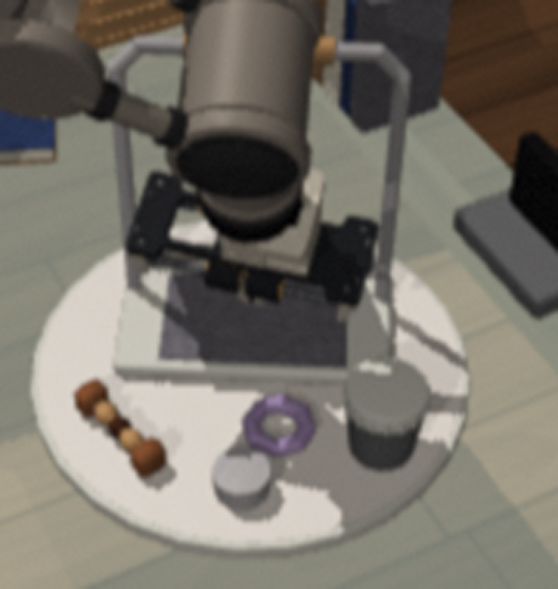

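```bash
python3 - <<'E'
from h import *
go(L2W([-37,0,104]));go(L2W([-26,0,110]));go(L2W([-17,0,117]))
E
```

```text
move cm [0.52 0.5  1.98]
move cm [0.32 0.76 3.19]
move cm [-0.04  0.99  4.25]
```

```bash
python3 -m crank '[{"dx":0.2,"dy":0.2,"dz":0.5,"spin":-0.03},{"dx":0.4,"dy":0.3,"dz":1.1,"spin":-0.06},{"dx":0.5,"dy":0.5,"dz":1.6,"spin":-0.09},{"dx":0.5,"dy":0.5,"dz":2,"spin":-0.12},{"dx":0.5,"dy":0.6,"dz":2.3,"spin":-0.12},{"dx":0.4,"dy":0.6,"dz":2.6,"spin":-0.12},{"dx":0.4,"dy":0.7,"dz":2.9,"spin":-0.12},{"dx":0.3,"dy":0.7,"dz":3.2,"spin":-0.12},{"dx":0.3,"dy":0.7,"dz":3.2,"spin":-0.12}]'; python3 - <<'E'
from h import *
rep();go(L2W([-17,0,117]))
for n in("scene","side"):
    f=capture(n)["frame"];x0,y0=(230,125) if n=="scene" else (245,125)
    cv2.imwrite(f"pics/h_{n}.png",cv2.resize(f[y0:y0+190,x0:x0+180],None,fx=3.1,fy=3.1,interpolation=cv2.INTER_CUBIC))
E
```

```text
time: 9.67
tool_pos: [581.1, 19.5, 140.1]
tcp_rot: [0.081, 1.234, 1.03]
contact_force: [-2.1, -1.8, 1.0]
grip_width: 0.1
t 9.67 J [-0.278  0.461  1.653  0.396  0.974 -3.014] TCP [581.1  19.5 140.1] lamp [-26.3  -0.4 110.1] F [-2.1 -1.8  1. ]
tool axes in lamp (cols)
 [[ 0.331  0.092  0.939]
 [-0.005  0.995 -0.096]
 [-0.944  0.027  0.33 ]]
move cm [-0.35  0.14  1.1 ]
```

View pics/h_scene.png

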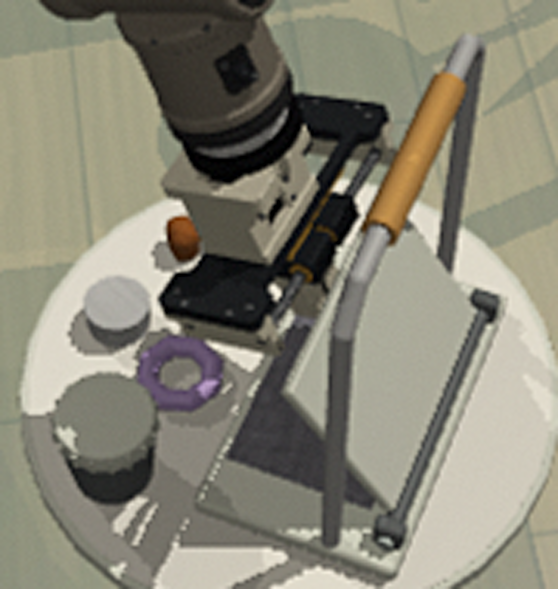

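```bash
cat >> h.py <<'E'
def ang(c,uv,yl=-90,off=np.degrees(np.arctan2(5,140))):
    p=ony(c,uv,yl)-[62,yl,27];return np.hypot(p[0],p[2]),np.degrees(np.arctan2(p[2],-p[0]))-off
E
python3 - <<'E'
from h import *
S=cam("scene")
print(ang(S,(286.5/3.1+229.66,391/3.1+124.66)))
print("init",ang(S,(245/2.85+229.7,365/2.85+124.7)))
im=S["frame"][225:300,300:370];cv2.imwrite("pics/i.png",cv2.resize(im,None,fx=8,fy=8,interpolation=cv2.INTER_NEAREST))
for th in(52,54,56):
    for s in(5,-5):
        t=np.radians(th);print(th,s,proj(S,L2W([62-140*np.cos(t)+s*np.sin(t),-90,27+140*np.sin(t)+s*np.cos(t)])))
t=np.radians(54)
for r in(0,20,40):print(r,[proj(S,L2W([62-r*np.cos(t)+s*np.sin(t),-90,27+r*np.sin(t)+s*np.cos(t)])) for s in(5,-5)])
E
```

```text
(np.float64(142.36688447266576), np.float64(53.36022992749435))
init (np.float64(138.66433883475875), np.float64(44.95930581579574))
52 5 [321.40426184 251.5741776 ]
52 -5 [317.71124699 251.94321514]
54 5 [323.2995772  251.47288638]
54 -5 [319.48515625 251.73587863]
56 5 [325.25077225 251.42442157]
56 -5 [321.31956304 251.5800213 ]
0 [array([359.24475965, 292.03171953]), array([355.4899096 , 292.04658946])]
20 [array([354.41843726, 286.58592704]), array([350.65381801, 286.63212966])]
40 [array([349.49442094, 281.02990137]), array([345.72040094, 281.10870483])]
```

View pics/i.png

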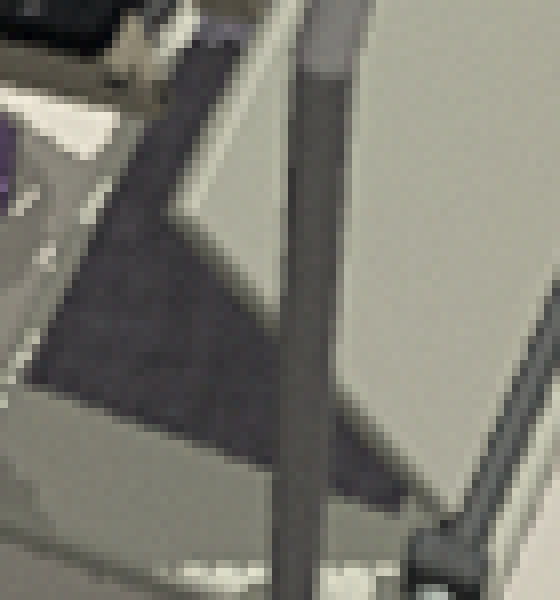

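```bash
python3 - <<'E'
from h import *
rep();go(L2W([-18,0,116]));go(L2W([-10.4,0,121]))
E
```

```text
t 9.82 J [-0.278  0.461  1.654  0.397  0.973 -3.013] TCP [581.1  19.4 139.8] lamp [-26.3  -0.5 109.8] F [-1.6 -0.7 -0.2]
tool axes in lamp (cols)
 [[ 0.331  0.094  0.939]
 [-0.006  0.995 -0.097]
 [-0.943  0.027  0.33 ]]
move cm [-0.31  0.14  0.98]
move cm [-0.53  0.23  1.86]
```

```bash
python3 -m crank '[{"dx":-0.1,"dy":0,"dz":0.3,"spin":0},{"dx":-0.2,"dy":0.1,"dz":0.6,"spin":0},{"dx":-0.3,"dy":0.1,"dz":0.9,"spin":-0.02},{"dx":-0.4,"dy":0.2,"dz":1.2,"spin":-0.03},{"dx":-0.5,"dy":0.2,"dz":1.5,"spin":-0.04},{"dx":-0.5,"dy":0.2,"dz":1.8,"spin":-0.04},{"dx":-0.5,"dy":0.2,"dz":1.8,"spin":-0.04}]'; cat >> h.py <<'E'
def crops(tag):
    for n,(x0,y0,w,h) in dict(scene=(300,215,80,85),side=(275,130,110,110)).items():
        f=capture(n)["frame"];k=600//h
        cv2.imwrite(f"pics/{tag}_{n}.png",cv2.resize(f[y0:y0+h,x0:x0+w],None,fx=k,fy=k,interpolation=cv2.INTER_NEAREST));print(n,x0,y0,k)
def cth():
    from scipy.optimize import brentq
    o,R,p=st();Z=RL.T@R;q=W2L(p);a,n=Z[:,0],Z[:,2]
    n=n-0;half=9.5*abs(n[0])/np.hypot(n[0],n[2])+19*abs(Z[0,1])/np.hypot(n[0],n[2])
    m=np.array([-a[2],a[0]])/np.hypot(a[0],a[2])
    f=lambda t:m@np.array([62-140*np.cos(t)-5*np.sin(t)-q[0],27+140*np.sin(t)-5*np.cos(t)-q[2]])-half
    t=brentq(f,.6,1.5);print("contact-based angle",np.degrees(t))
E
python3 - <<'E'
from h import *
rep();cth();crops("j")
E
```

```text
time: 10.4
tool_pos: [589.1, 33.2, 151.1]
tcp_rot: [0.04, 1.232, 1.027]
contact_force: [-1.4, -2.0, 0.3]
grip_width: 0.3
t 10.4 J [-0.249  0.457  1.624  0.389  0.995 -3.01 ] TCP [589.1  33.2 151.1] lamp [-10.3  -0.4 121.1] F [-1.4 -2.   0.3]
tool axes in lamp (cols)
 [[ 0.332  0.056  0.942]
 [-0.006  0.998 -0.057]
 [-0.943  0.013  0.332]]
contact-based angle 61.56232862747041
scene 300 215 7
side 275 130 5
```

View pics/j_scene.png

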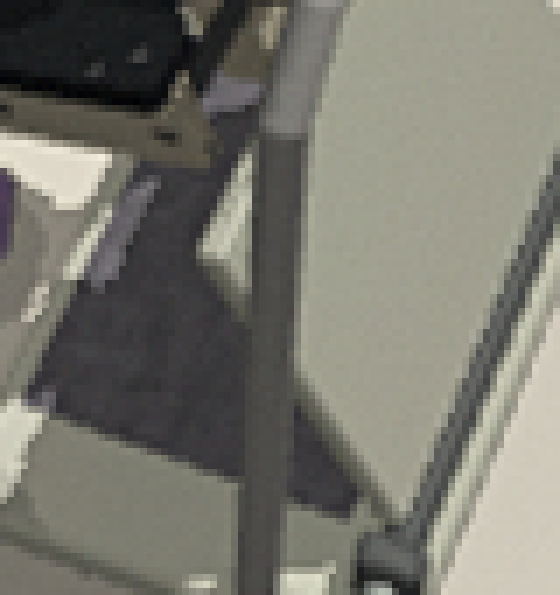

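View pics/j_side.png

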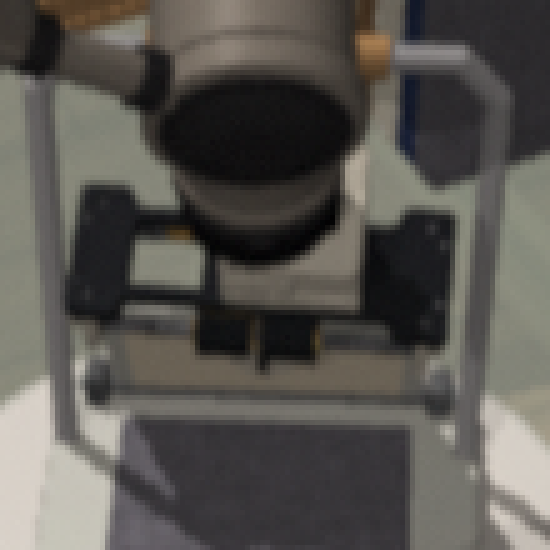

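```bash
python3 - <<'E'
from h import *
S=cam("scene");D=cam("side")
for th in(60,62,64,65,66):
    t=np.radians(th);print(th,[proj(S,L2W([62-140*np.cos(t)+s*np.sin(t),-90,27+140*np.sin(t)+s*np.cos(t)])) for s in (5,-5)],[proj(D,L2W([62-140*np.cos(t)+5*np.sin(t),y,27+140*np.sin(t)+5*np.cos(t)])) for y in (-85,85)])
# calibration checks: bossF, plate corners
print(proj(S,L2W([75,-125,18])),proj(S,L2W([-75,-125,18])),proj(D,L2W([-75,-125,18])),proj(D,L2W([-75,125,18])),proj(D,L2W([25,-116,290])))
E
```

```text
60 [array([329.31076771, 251.48799228]), array([325.16099475, 251.42546958])] [array([359.55978774, 192.72191474]), array([295.57583579, 190.62262577])]
62 [array([331.41420767, 251.60080756]), array([327.16322624, 251.42792627])] [array([359.60234766, 190.98737432]), array([295.68682557, 188.89859345])]
64 [array([333.56281337, 251.768002  ]), array([329.2163728 , 251.48415663])] [array([359.64153378, 189.28052421]), array([295.80287136, 187.20237592])]
65 [array([334.65311852, 251.87204051]), array([330.26118759, 251.53254916])] [array([359.6598454 , 188.43831737]), array([295.86272629, 186.36552568])]
66 [array([335.7535778, 251.9897199]), array([331.31769252, 251.5945077 ])] [array([359.67729497, 187.60402458]), array([295.92376741, 185.53661298])]
[357.30062076 309.92688205] [291.58180542 286.28750726] [371.49325848 246.3517887 ] [281.11068926 243.0283416 ] [375.26829754 143.54765002]
```

```bash
python3 - <<'E'
from h import *
t=np.radians(64);c=np.array([62-140*np.cos(t)-5*np.sin(t),0,27+140*np.sin(t)-5*np.cos(t)])
o,R,p=st();Z=RL.T@R
q=c+24*Z[:,0]-10.7*Z[:,2];q[1]=0;print(q);go(L2W(q))
E
```

```text
[ -5.96611204   0.         124.45036654]
move cm [-0.19  0.08  0.55]
```

```bash
python3 -m crank '[{"dx":0,"dy":0,"dz":0.2,"spin":0},{"dx":-0.1,"dy":0,"dz":0.4,"spin":0},{"dx":-0.2,"dy":0,"dz":0.55,"spin":0},{"dx":-0.2,"dy":0,"dz":0.55,"spin":0}]'; python3 - <<'E'
from h import *
rep();cth();crops("k")
E
```

```text
time: 10.93
tool_pos: [591.2, 36.6, 154.3]
tcp_rot: [0.042, 1.233, 1.029]
contact_force: [-0.7, -1.6, -3.4]
grip_width: 0.6
t 10.93 J [-0.242  0.457  1.614  0.385  1.002 -2.997] TCP [591.2  36.6 154.3] lamp [ -6.3  -0.6 124.3] F [-0.7 -1.6 -3.4]
tool axes in lamp (cols)
 [[ 0.331  0.057  0.942]
 [-0.006  0.998 -0.058]
 [-0.943  0.014  0.331]]
contact-based angle 63.57554482062214
scene 300 215 7
side 275 130 5
```

View pics/k_scene.png

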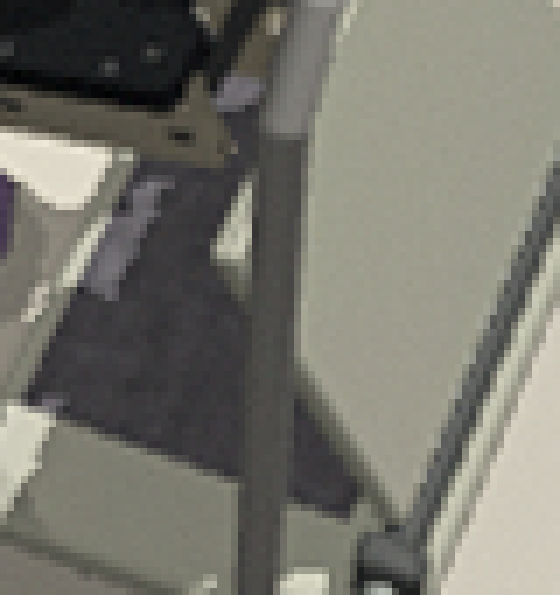

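```bash
python3 -m crank '[{"dx":0,"dy":0,"dz":-0.6,"spin":0},{"dx":-0.4,"dy":0,"dz":-2,"spin":0},{"dx":-1.5,"dy":0,"dz":-4,"spin":0.03},{"dx":-3.2,"dy":0,"dz":-6,"spin":0.06},{"dx":-5,"dy":0,"dz":-8,"spin":0.1},{"dx":-7,"dy":0,"dz":-9,"spin":0.1},{"dx":-7,"dy":0,"dz":-9,"spin":0.1}]'; python3 - <<'E'
from h import *
rep();crops("l")
cv2.imwrite("pics/l_full.png",capture("side")["frame"]);cv2.imwrite("pics/l_wrist.png",capture("wrist")["frame"])
E
```

```text
time: 11.62
tool_pos: [532.8, -57.0, 193.3]
tcp_rot: [0.125, 1.232, 1.009]
contact_force: [1.4, -0.5, 1.1]
grip_width: 0.6
t 11.62 J [-0.452  0.344  1.675  0.377  1.114 -3.073] TCP [532.8 -57.  193.3] lamp [-116.7    3.1  163.3] F [ 1.4 -0.5  1.1]
tool axes in lamp (cols)
 [[ 0.332  0.154  0.931]
 [-0.012  0.987 -0.159]
 [-0.943  0.041  0.33 ]]
scene 300 215 7
side 275 130 5
```

View pics/l_scene.png

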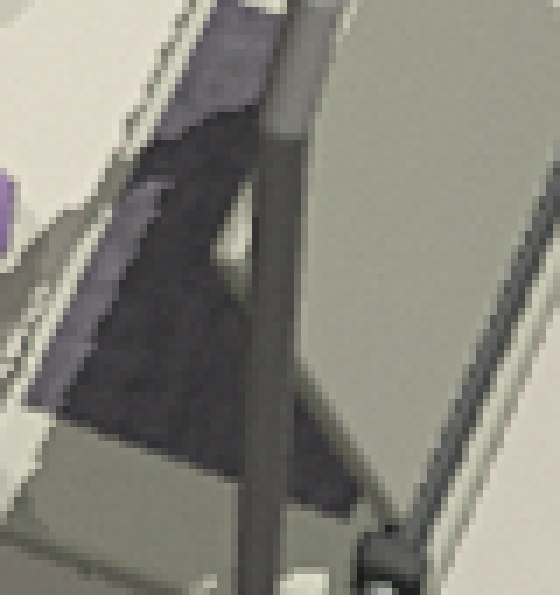

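View pics/l_side.png

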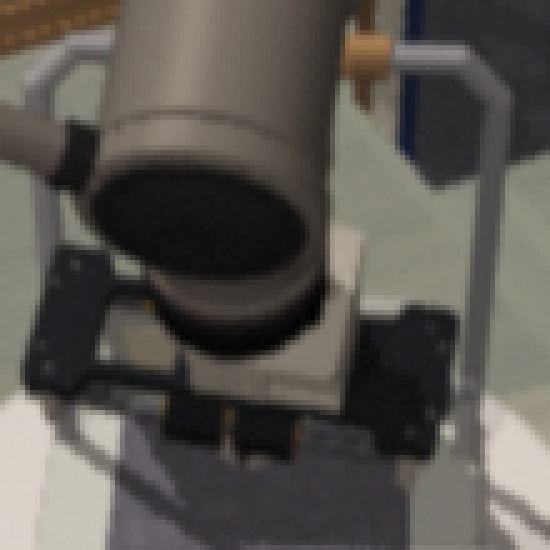

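View pics/l_wrist.png

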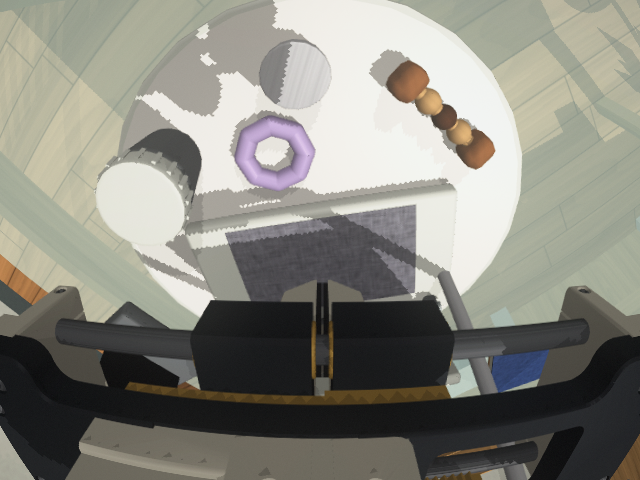

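```bash
python3 -m crank '[{"dx":-2,"dy":0.5,"dz":0,"spin":0},{"dx":-5,"dy":2,"dz":0,"spin":0},{"dx":-8.5,"dy":4,"dz":0,"spin":0.05},{"dx":-12,"dy":6,"dz":0,"spin":0.1},{"dx":-15,"dy":8.5,"dz":0,"spin":0.1},{"dx":-18,"dy":11,"dz":0,"spin":0.1},{"dx":-20,"dy":13.5,"dz":0,"spin":0.1},{"dx":-20,"dy":16,"dz":0,"spin":0.1},{"dx":-20,"dy":18,"dz":0,"spin":0.1},{"dx":-20,"dy":18,"dz":0,"spin":0.1}]'; python3 - <<'E'
from h import *
rep();crops("m")
cv2.imwrite("pics/m_full.png",capture("side")["frame"])
E
```

```text
time: 12.65
tool_pos: [355.9, 4.0, 388.0]
tcp_rot: [0.238, 1.232, 1.028]
contact_force: [0.1, -0.5, 0.8]
grip_width: 0.2
t 12.65 J [-0.526 -0.152  1.693  0.339  1.593 -2.877] TCP [355.9   4.  388. ] lamp [-152.5  186.8  358. ] F [ 0.1 -0.5  0.8]
tool axes in lamp (cols)
 [[ 0.332  0.24   0.912]
 [-0.006  0.968 -0.252]
 [-0.943  0.078  0.323]]
scene 300 215 7
side 275 130 5
```

View pics/m_side.png

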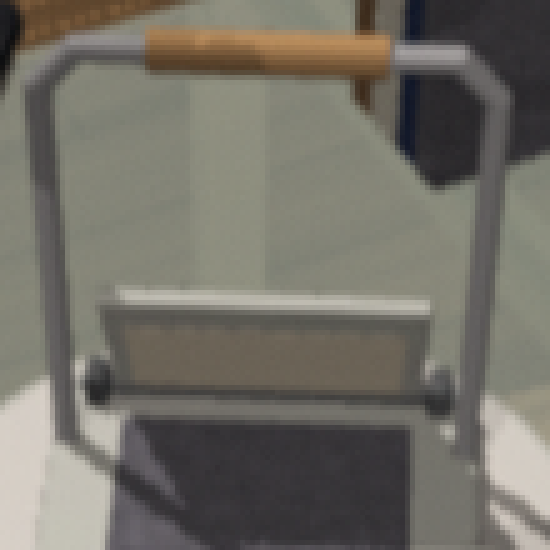

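View pics/m_scene.png

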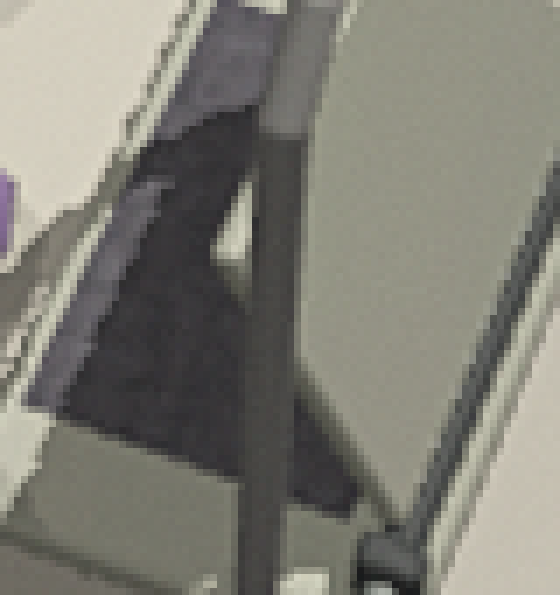

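```bash
python3 - <<'E'
from h import *
S=cam("scene");D=cam("side")
for th in(63,64,65,66):
    t=np.radians(th);print(th,[np.round(proj(D,L2W([62-140*np.cos(t)+s*np.sin(t),y,27+140*np.sin(t)+s*np.cos(t)])),1).tolist() for s in(5,-5) for y in (90,-90)],np.round(proj(S,L2W([62-140*np.cos(t)-5*np.sin(t),-90,27+140*np.sin(t)-5*np.cos(t)])),1))
print("grip ends side",proj(D,L2W([25,60,294])),proj(D,L2W([25,-60,294])),"plate",proj(D,L2W([-75,-125,18])),proj(D,L2W([-75,125,18])))
print("hinge",proj(D,L2W([62,98,27])),proj(D,L2W([62,-98,27])))
print("scene: hinge",proj(S,L2W([62,98,27])),proj(S,L2W([62,-98,27])),"grip",proj(S,L2W([25,60,294])),proj(S,L2W([25,-60,294])))
u=lambda x,y:(275+x/5-.5,130+y/5-.5)
w=lambda x,y:(300+x/7-.5,215+y/7-.5)
p,e=tri(S,w(213,250),D,u(430,318));q=W2L(p);print("lower corner far",q,e)
for s,off in((q,1),):
    v=q-[62,0,27];print(np.hypot(v[0],v[2]),np.degrees(np.arctan2(v[2],-v[0]))+np.degrees(np.arctan2(5,140)))
print("obs side: up",u(118,286),u(430,299),"low",u(103,305),u(430,318),"boss",u(97,380),u(438,391),"gripends",u(146,52),u(391,58))
E
```

```text
63 [[293.9, 188.0], [361.5, 190.2], [293.6, 191.5], [361.4, 193.7]] [328.2 251.4]
64 [[293.9, 187.1], [361.5, 189.3], [293.7, 190.6], [361.4, 192.9]] [329.2 251.5]
65 [[294.0, 186.3], [361.5, 188.5], [293.8, 189.8], [361.5, 192.0]] [330.3 251.5]
66 [[294.1, 185.5], [361.6, 187.7], [293.8, 188.9], [361.5, 191.1]] [331.3 251.6]
grip ends side [303.965468   140.14582776] [352.58803035 141.55657612] plate [371.49325848 246.3517887 ] [281.11068926 243.0283416 ]
hinge [295.23494181 206.4331111 ] [361.60040264 208.68910984]
scene: hinge [385.07770027 224.22357594] [356.07914967 295.17808458] grip [374.2254513  152.09089558] [352.03958142 199.96345695]
lower corner far [ -3.92166767 -87.0731035  150.15810845] 1.1097974410354867
139.6910374530657 63.88702547762323
obs side: up (298.1, 186.7) (360.5, 189.3) low (295.1, 190.5) (360.5, 193.1) boss (293.9, 205.5) (362.1, 207.7) gripends (303.7, 139.9) (352.7, 141.1)
```

View pics/m_full.png

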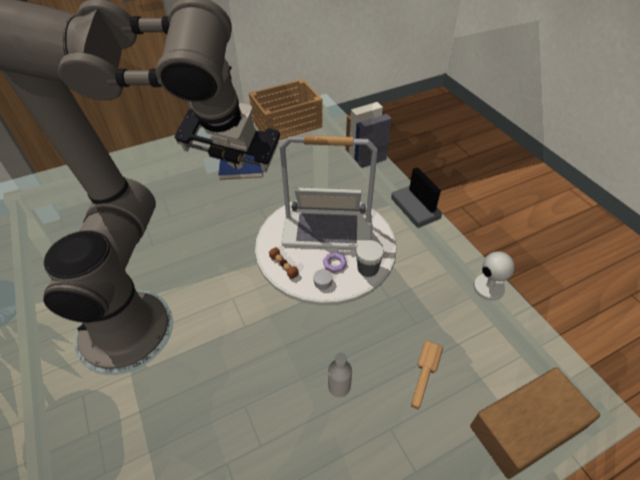

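The leaf stands free at 64° or so: contact geometry gives 63.6, the side view about 64, triangulation 63.9 and the scene view 64.7. In the side view everything else is where it was: cup (369,257), teether (335,262), tin (323,278), rattle (284,263). I'm handing in.

```bash
python3 - <<'E'
from h import *
from plant import bot
a=cv2.imread("pics/a_side.png").astype(int);b=capture("side")["frame"].astype(int)
m=np.abs(a-b).max(2)[240:480,255:640]>60;print("changed px on bystander area",m.sum())
print(bot.close_job())
E
```

```text
changed px on bystander area 167
the job is handed in; nothing more can be done
None
```

I raised the leaf to about 64° and let go. It stayed there on its own, and I handed the job in at about 13 s with the robot well clear.

**How it was done:** I didn't grip the leaf as suggested. The move rows can't tilt the tool, so I drove it against the arm's reach limit, out in clear space, until it leaned about 20°. I then pushed the leaf up by its free edge with the closed fingers, staying in front of the handle.

**Last checks:**
- **Angle:** the four estimates disagree by about a degree: 63.6° from the fingers' contact geometry, 63.9° from triangulation, about 64° from the side view and 64.7° from the scene view. All are slightly under 65°. I left it there rather than risk overshooting.
- **Holding:** the leaf's corner stayed at the same pixel after the fingers left it, up to the last close look about 1.5 s later.
- **Forces:** the readings I took during the push were about 2–4 N at the wrist. I saw no contact with the handle.
- **Other things:** the turntable items look unmoved in the last side view. A pixel comparison showed 167 changed pixels in the area around them, which I put down to shadows but did not trace.

**Joint ranges:** while leaning the tool, joint 3 read 0.037 against its stated limit of 0.04. That may only be rounding, but I couldn't confirm it. Joint 6 came close to its limit at -3.104 (limit -3.11).

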